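Clamp a shelf board in the hold-down fixture

ROBOT

A 6-joint arm with a two-finger parallel gripper is mounted at the origin on the work surface. World frame = base frame: x ahead of the robot, y to its left, z up, the work surface at z = 0. Lengths are in mm, angles in rad, forces in N, time in s.
With the tool pointing down it reaches from about 350 to 975 mm from the base axis. Payload 7.1 kg.
Tool frame: the origin (TCP) lies on the centre line of the jaws, within the pads' length; the fingertips stand 8 mm ahead of it and the grasp point (between the pads) lies 11 mm behind it; z points along the fingers, x is the direction in which the jaws open and shut, and the axes are right-handed (so a half turn about z gives the same grasp; the last joint's range is limited). The gripper opens to 88 mm and grips with 3 to 60 N. Pads are 20 mm wide; open, the fingers measure 115 mm over their backs; the gripper's body (75 mm by 178 mm) begins 61 mm behind the grasp point.
Start: joints at [1.178, 0.423, 1.63, -0, 1.089, -0.019], TCP at [228.19, 581.837, 230.675] pointing down, gripper open.
Joint ranges: [-3, 3], [-0.9, 2.11], [0.09, 2.58], [-1.31, 4.45], [0.11, 2.69], [-2.54, 2.54]. Speed limits (rad/s): [2.39, 2.39, 3.01, 3.14, 3.14, 3.14].

INTERFACE

Orientations are given as a rotation vector (axis times angle).
In Python, from workcell import ctrl gives the robot as it stands.
- The arm moves only by the shell command python3 -m handwheel 'ROWS'. ROWS is JSON, a list of rows, each a list of 3 entries, a list of its own where there are three numbers: the turn, a rotation vector about the tool's x, y, z in rad, then the shift along the tool's x, y, z in mm, then the opening, from 0 (shut) to 1 (fully open). In form: [[[ax, ay, az], [tx, ty, tz], jaw], ...]. A call has exactly 10 rows; each row shifts and turns the pose as measured when the row begins, along the tool's axes as they then stand; what a row does not reach is not made up. A row lasts 1/12 s, in which the tool goes at most 41.7 mm and 7.16 degrees, less where a joint would pass 70% of its speed; a pose out of reach is approached as far as the arm can. A call with a gripper value outside its range is refused whole. The fingers move at their own pace and stop on an object; the grip force is fixed at half the most. Time passes only in rows, so rows that do not move let the fingers close, or fill a call up. It gives the time, the measured TCP pose, the force and the opening at its end, in the units of the state.
- ctrl.get_obs(): the state, without advancing time (a new reading comes with each control period).
- ctrl.get_image(name): name is "scene" or "top" or "wrist"; returns a dict with "pixels" (400x640x3 uint8, red, green, blue), "camera_matrix" (3x3 intrinsics, pixels), "rvec" (rotation vector, rad) and "tvec" (3), from world to camera coordinates, as OpenCV has them. Camera axes: x right, y down, z forward; pixel columns grow to the right and rows downward; lengths in mm; the calibration is good to about 2 mm. A picture is of the moment at which its call begins. There is no depth.
- ctrl.close_job(): hands the job in, once; it reports no verdict.
Trained networks look in a picture, given as the dict that the camera call returned (one of the last four; its "shot" number tells which), for a name from the list of things; names that differ only in an ending like _2 or _b are one class to them, and where a whole thing is asked for, a point or a joint stands for the part that bears it (a point fixed in the world has none). Each returns a list of dicts, best first, with "score" (0 to 1); they miss things now and then, are a little off and sometimes report something else, mostly with a low value. They report only what shows in the picture. A call takes as long as a camera call. They do not tell look-alikes from the thing itself.
- ctrl.look_for(picture, query): "position" ([x, y, z] in mm, in the coordinates of the camera as it stood for that picture, good to about 4 mm: the middle of the surface that is visible of it).
- ctrl.spot_point(picture, query): "position" ([x, y, z] in mm, in the coordinates of the camera as it stood for that picture, good to about 4 mm: a listed point, or the origin of a listed thing).
The state is a dict: "t": time; "qpos": joint angles; "qvel": joint speeds; "joint_torque": joint torques, N m; "ee_pos": TCP position; "orientation": TCP orientation; "ft_force": force on the tool from outside, world axes, zero at the start; "moment": the same for the moment, N m; "width": finger opening in mm.
Only numpy, scipy, OpenCV 4.12 (cv2) and the standard library are available. Lean on these libraries where they do the work, as an engineer would, in place of code of your own. Each camera call takes 0.05 s, during which the arm holds its last target.

TASK

With closed fingertips only, push the loose shelf board along the blue fixture until it sits against the black end stop, then clamp it: flick the red wing screw round clockwise (seen from above) with gentle fingertip strokes on its wings, as many as it takes, until it comes to its stop and the rubber foot presses the board. Do not lift or tip the board, do not pinch or ram the wings, and leave everything else on the bench where it is.

Things in the scene. Friction and masses are not known exactly. Their poses are not given: they have to be found in the camera images.
- fixture: Fixed fixture with a blue base plate 176 mm (x) by 275 mm (y, from -190 to +85), 10 mm thick. Origin on the bench directly under the screw axis, z up. The board slides on the base along +y between two aluminium guides (inner faces at x = +/-51.5 mm, tops at z = 22 mm, y from -110 to +70 mm) to the black end stop.
- stop_face (a point): Middle of the black end stop's face that the board must meet, at x = 0, y = +70 mm, z = 18 mm in the fixture's frame; the stop is 123 mm wide, its top at z = 24 mm.
- bridge_top (a point): Top of the steel angle that bridges the board, on the screw axis, z = 50 mm above the bench. Fixture's frame: flat leg x +/-86, y -30 to +46 mm, underside at z = 46 mm; its upstand, 4 mm thick, stands along y = +42 to +46 mm up to z = 78 mm, so a fingertip cannot pass round the screw on that side; the -y side is open.
- board_center (a point): Centre of the loose chipboard shelf board, 100 mm (x) by 150 mm (y) by 16 mm thick, about 0.2 kg, its axes parallel to the fixture's; it lies flat on the base, short of the stop. Against the stop its centre is at y = -5 mm, z = 18 mm in the fixture's frame and its near edge at y = -80 mm. It slides with about 1 to 2.5 N.
- board: The same shelf board; origin at the centre of its underside.
- nut (a joint): Turn of the red wing screw, rad, growing clockwise seen from above; 12.57 is its hard stop, fully down. At value q the wings point to angles -q and -q + pi from the fixture's x axis (along x when fully down). Turns with 1 to 2 N at a wing tip and stays where left. Starts 1.1 to 1.6 turns before the stop; the foot meets the board half a turn before it.
- wing_hub (a point): On the wing screw's axis, half-way up the wings; x axis along the wings, towards the one with the white tip. The red wings reach 34 mm from the axis, are 6 mm thick and 18 mm tall (9 mm above and below this point); hub 11 mm in radius. It sinks 4 mm a turn: 81 mm above the bench at joint value 0, 73 mm at the stop.
- spindle: The steel spindle with all it carries (wing screw and rubber foot); its axis is the fixture's z axis; origin on the axis.
- pad: Black rubber foot under the bridge, 28 mm across, at the lower end of the spindle; origin at the centre of its underside; sprung, it presses the board with 6 N when the screw is at its stop.
- jar: Bystander, to be left alone: clear screw jar, 60 mm across, 75 mm tall; origin at the centre of its underside
- bowl: Bystander, to be left alone: white ceramic bowl, 110 mm across, 45 mm tall; origin at the centre of its underside
- carton: Bystander, to be left alone: small closed cardboard carton, 85 x 100 x 60 mm tall; origin at the centre of its underside
- driver: Bystander, to be left alone: screwdriver with a green handle, lying down; origin at the centre of its underside (driver: on its length)
- bracket: Bystander, to be left alone: aluminium L-bracket, 40 x 80 mm with a 40 mm tall leg; origin at the centre of its underside
- offcut: Bystander, to be left alone: spare board offcut, 60 x 110 x 16 mm, lying flat (not the work piece); origin at the centre of its underside
Not all that is in view belongs to the job. Leave any orange or purple look-alike of the board alone.

How it is judged:
By the outcome, as a careful person would: the job done as asked, in the order asked, and still so for the second after the job is handed in, with the robot touching nothing.
It also fails if it takes over 67 s, if anything falls off the work surface, if the arm or the gripper's body presses on something with over 40 N, if the wrist force passes 120 N, or if a joint passes its speed limit or range.

## Working session

There is one attempt and no reset: what is moved stays moved. The work goes in short steps, Python scripts to look and compute and a shell command to move; the robot and the scene stay as the last step left them, time stands still between calls to the robot, and variables do not carry over. Pictures are saved under pics/ and viewed, and the job is handed in when it is done.

```bash
ls; mkdir -p pics
cat > h.py <<'E'
import numpy as np,cv2
from workcell import ctrl
def R(v): return cv2.Rodrigues(np.array(v,float))[0]
def tow(im,p): return R(im['rvec']).T@(np.array(p)-np.array(im['tvec']).ravel())
def proj(im,P): return cv2.projectPoints(np.array(P,float).reshape(-1,1,3),np.array(im['rvec'],float),np.array(im['tvec'],float),np.array(im['camera_matrix'],float),None)[0].reshape(-1,2)
def save(im,n): cv2.imwrite('pics/'+n,im['pixels'][:,:,::-1])
def pix2w(im,uv,z):
    K=np.array(im['camera_matrix']);d=R(im['rvec']).T@np.linalg.inv(K)@np.array([uv[0],uv[1],1.]);c=-R(im['rvec']).T@np.array(im['tvec']).ravel()
    return c+d*(z-c[2])/d[2]
E
python3 - <<'E'
from h import *
print(ctrl.get_obs())
for n in ['top','scene','wrist']:
    im=ctrl.get_image(n);save(im,n+'0.png')
    print(n, -R(im['rvec']).T@np.array(im['tvec']).ravel())
    for q in ['fixture','stop_face','bridge_top','board_center','wing_hub']:
        print(n,q,[(np.round(tow(im,r['position'])),round(r['score'],2)) for r in ctrl.spot_point(im,q)[:3]])
E
```

```text
pics
{'t': 0.0, 'qpos': array([ 1.17802812e+00,  4.23866644e-01,  1.63069495e+00,  2.75031877e-05,
        1.08860556e+00, -1.90089835e-02]), 'qvel': array([-0.00033221,  0.00022804, -0.00087776, -0.0001352 , -0.00146447,
        0.0006958 ]), 'joint_torque': array([-1.78412945e-03, -5.44616961e+01, -2.73678035e+01,  6.43284875e-02,
        2.25319894e-02, -1.05383190e-04]), 'ee_pos': array([227.96095183, 581.34905302, 229.88364157]), 'orientation': array([ 2.59480859e+00,  1.76954223e+00, -2.08980868e-03]), 'ft_force': array([-0.77009947, -0.35369519,  0.34408183]), 'moment': array([ 0.06796316,  0.01722397, -0.02225955]), 'width': 87.59141895985312}
top [ 380.1551084     8.04100654 1352.78104367]
top fixture [(array([531., 109.,  -2.]), 0.87)]
top stop_face [(array([545., 173.,  22.]), 0.63), (array([520.,  46.,  12.]), 0.28)]
top bridge_top [(array([528.,  98.,  53.]), 0.69)]
top board_center [(array([516.,  43.,  28.]), 0.92), (array([ 534., -339.,   12.]), 0.72), (array([ 256., -234.,   10.]), 0.69)]
top wing_hub [(array([530., 103.,  80.]), 0.6)]
scene [1221.52364954 -301.64527225  759.01597426]
scene fixture [(array([531., 104.,  -2.]), 0.94)]
scene stop_face [(array([548., 171.,  17.]), 0.74), (array([532., 108.,  44.]), 0.59)]
scene bridge_top [(array([518.,  43.,  14.]), 0.72), (array([531., 106.,  45.]), 0.64), (array([651., -51.,   2.]), 0.55)]
scene board_center [(array([ 535., -337.,    7.]), 0.88), (array([515.,  46.,  24.]), 0.87), (array([ 261., -234.,   10.]), 0.81)]
scene wing_hub [(array([533., 107.,  79.]), 0.65)]
wrist [157.80448136 608.34782308 384.9483843 ]
wrist fixture []
wrist stop_face []
wrist bridge_top []
wrist board_center []
wrist wing_hub []
```

View pics/top0.png

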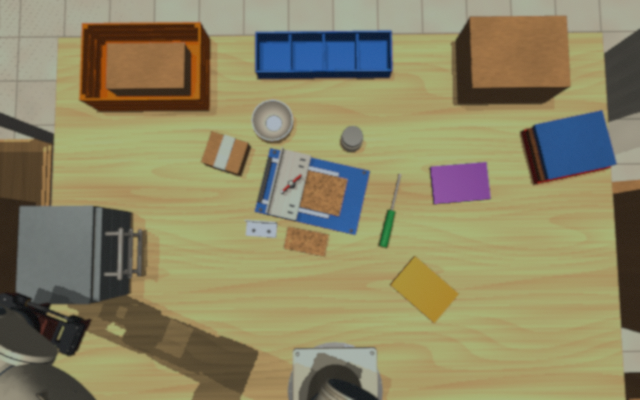

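View pics/scene0.png

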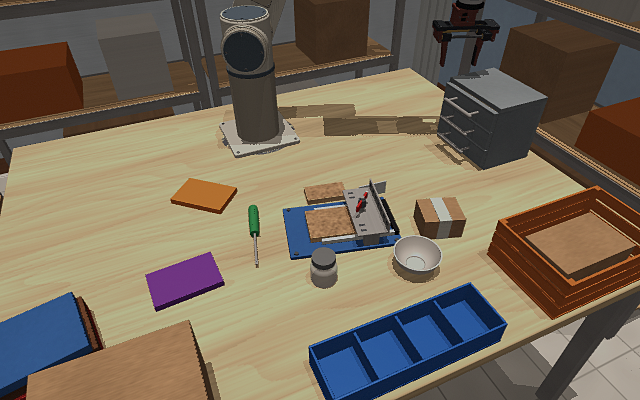

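Candidates for the board in the top picture: chipboard on the blue fixture (325,192), orange plate (424,289), purple plate (460,183), offcut (306,241), and brown panel in the crate (146,67). I choose (325,192), because it lies between the guides. Next I fit the fixture pose and check the choice in a crop.

Run:
```python
from h import *
im=ctrl.get_image('top');print(np.round(im['camera_matrix'],1).tolist())
c=im['pixels'][130:270,220:420,::-1];cv2.imwrite('pics/topc.png',cv2.resize(c,None,fx=4,fy=4,interpolation=cv2.INTER_CUBIC))
for uv in [(20,205),(130,205),(20,300),(130,300),(140,230),(100,210)]: print(uv,np.round(pix2w(im,uv,0)),np.round(pix2w(im,uv,200)))
print(proj(im,ctrl.get_obs()['ee_pos']))
```

```text
[[508.9, 0.0, 332.0], [0.0, 508.9, 195.3], [0.0, 0.0, 1.0]]
(20, 205) [488. 829.   0.] [472. 708. 200.]
(130, 205) [485. 538.   0.] [469. 459. 200.]
(20, 300) [239. 818.   0.] [260. 698. 200.]
(130, 300) [235. 531.   0.] [257. 454. 200.]
(140, 230) [418. 510.   0.] [412. 435. 200.]
(100, 210) [472. 617.   0.] [459. 527. 200.]
[[ 64.85955821 315.77544751]]
```

View pics/topc.png

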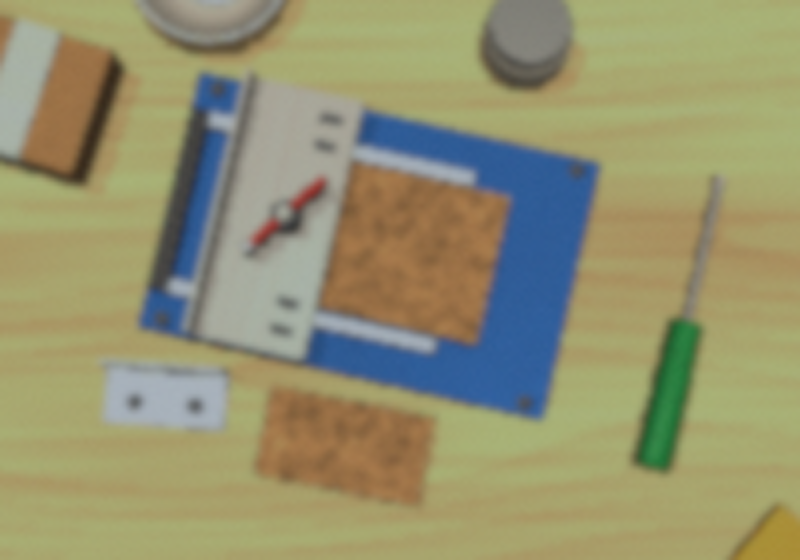

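The crop shows the chipboard board between the guides on the blue plate. The plate corners are at crop px (200,73), (600,160), (545,418) and (140,328), the wings at (252,250)–(325,182), and the offcut sits separately at (345,445).

Run:
```python
from h import *
im=ctrl.get_image('top')
px=lambda u,v:(220+(u+.5)/4-.5,130+(v+.5)/4-.5)
cs=[(200,73),(600,160),(545,418),(140,328)]
W=np.array([pix2w(im,px(*c),10)[:2] for c in cs]);F=np.array([(88,85),(88,-190),(-88,-190),(-88,85)],float)
from scipy.spatial.transform import Rotation as Rn
fc=F.mean(0);wc=W.mean(0);U,S,V=np.linalg.svd((F-fc).T@(W-wc));r=(U@V).T
o=wc-r@fc;print('origin',o,'yaw',np.degrees(np.arctan2(r[1,0],r[0,0])),'scale resid',W-(F@r.T+o))
tof=lambda uv,z:np.round(r.T@(pix2w(im,px(*uv),z)[:2]-o),1)
print('board near corners',tof((512,197),26),tof((476,345),26))
print('wings tips',tof((322,184),83),tof((252,250),83),'hub',tof((287,217),83))
```

```text
origin [528.62265131 103.05261316] yaw -13.064940103764156 scale resid [[-0.83048279 -0.70086269]
 [-0.1338381   1.02693012]
 [ 0.43588411  0.55673198]
 [ 0.52843679 -0.8827994 ]]
board near corners [  48.7 -136.9] [ -51.4 -134.6]
wings tips [ 23.6 -18.1] [-26.5  15.5] hub [-1.5 -1.3]
```

```bash
python3 -m handwheel '[[[0,0,0],[0,0,-35],0],[[0,0,0],[0,0,-35],0],[[0,0,0],[0,0,-35],0],[[0,0,0],[-28,26,0],0],[[0,0,0],[-28,26,0],0],[[0,0,0],[-28,26,0],0],[[0,0,0],[-28,26,0],0],[[0,0,0],[-28,26,0],0],[[0,0,0],[-28,26,0],0],[[0,0,0],[-28,26,0],0]]'; python3 -m handwheel '[[[0,0,0],[-28,26,0],0],[[0,0,0],[-28,26,0],0],[[0,0,0],[-28,26,0],0],[[0,0,0],[-28,26,0],0],[[0,0,0],[-28,26,0],0],[[0,0,0],[-28,26,0],0],[[0,0,0],[-28,26,0],0],[[0,0,0],[-28,26,0],0],[[0,0,0],[0,0,0],0],[[0,0,0],[0,0,0],0]]'
```

```text
t: 1.83
ee_pos: [327.2, 330.0, 340.6]
orientation: [-2.586, -1.783, -0.006]
ft_force: [0.8, -1.1, 0.1]
width: 24.9
t: 2.67
ee_pos: [446.2, 25.4, 343.2]
orientation: [2.589, 1.773, 0.018]
ft_force: [0.3, 0.7, -0.9]
width: 0.8
```

```bash
python3 -m handwheel '[[[0,0,0.12],[0,0,0],0],[[0,0,0.12],[0,0,0],0],[[0,0,0.12],[0,0,0],0],[[0,0,0.12],[0,0,0],0],[[0,0,0.12],[0,0,0],0],[[0,0,0.12],[0,0,0],0],[[0,0,0.12],[0,0,0],0],[[0,0,0.12],[0,0,0],0],[[0,0,0.12],[0,0,0],0],[[0,0,0.12],[0,0,0],0]]'
python3 - <<'E'
from h import *
o=ctrl.get_obs();r=R(o['orientation']);print(np.round(r,3),np.degrees(np.arctan2(r[1,0],r[0,0])))
E
```

```text
t: 3.5
ee_pos: [442.5, 34.9, 343.2]
orientation: [-3.135, 0.067, -0.016]
ft_force: [0.1, -0.7, -0.5]
width: 0.5
[[ 0.999 -0.043  0.01 ]
 [-0.043 -0.999  0.006]
 [ 0.01  -0.007 -1.   ]] -2.445623609347523
```

```bash
python3 -m handwheel '[[[0,0,0],[18,30,0],0],[[0,0,0],[18,30,0],0],[[0,0,0],[16,30,0],0],[[0,0,0.0925],[0,0,0],0],[[0,0,0.0925],[0,0,0],0],[[0,0,0],[0,0,0],0],[[0,0,0],[0,0,0],0],[[0,0,0],[0,0,0],0],[[0,0,0],[0,0,0],0],[[0,0,0],[0,0,0],0]]'
python3 - <<'E'
from h import *
o=ctrl.get_obs();r=R(o['orientation']);print(np.round(r,3),np.degrees(np.arctan2(r[1,0],r[0,0])))
im=ctrl.get_image('wrist');save(im,'wrist1.png')
for q in ['fixture','stop_face','bridge_top','board_center','wing_hub']:
        print(q,[(np.round(tow(im,r['position'])),round(r['score'],2)) for r in ctrl.spot_point(im,q)[:3]])
E
```

```text
t: 4.33
ee_pos: [490.4, -48.6, 343.4]
orientation: [-3.113, 0.342, -0.015]
ft_force: [0.3, 0.1, 0.2]
width: 0.6
[[ 0.976 -0.217  0.01 ]
 [-0.217 -0.976  0.009]
 [ 0.008 -0.011 -1.   ]] -12.527075061254441
fixture [(array([525., 106.,  -1.]), 0.62)]
stop_face [(array([548., 172.,  16.]), 0.65)]
bridge_top [(array([525., 106.,  52.]), 0.8)]
board_center [(array([ 257., -235.,    6.]), 0.87), (array([512.,  41.,  21.]), 0.6)]
wing_hub [(array([526., 101.,  80.]), 0.82)]
```

View pics/wrist1.png

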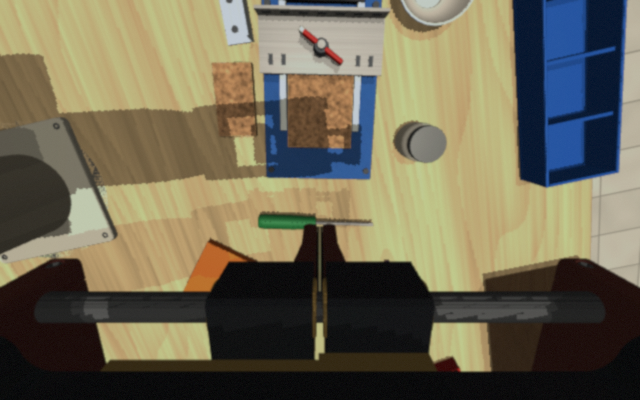

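The wrist picture shows the fixture ahead of the fingers, with the plate's near edge at (268–371,178), board at (320,110) and wings at (301,31)–(342,64). I refine the pose from a crop.

Run:
```python
from h import *
im=ctrl.get_image('wrist')
c=im['pixels'][0:190,230:400,::-1].copy()
o=np.array([528.6,103.05]);a=np.radians(-13.07);r=np.array([[np.cos(a),-np.sin(a)],[np.sin(a),np.cos(a)]])
def f(x,y,z): return [*(r@[x,y]+o),z]
b=cv2.resize(c,None,fx=4.0,fy=3.15*4/3.15,interpolation=cv2.INTER_CUBIC)
def dr(poly,col):
    p=proj(im,poly);p=((p-[230,0]+.5)*4-.5).round().astype(int);cv2.polylines(b,[p.reshape(-1,1,2)],True,col,1)
dr([f(88,85,10),f(88,-190,10),f(-88,-190,10),f(-88,85,10)],(0,255,255))
dr([f(86,-30,50),f(86,42,50),f(-86,42,50),f(-86,-30,50)],(0,255,0))
dr([f(50,-136,26),f(50,-30,26),f(-50,-30,26),f(-50,-136,26)],(255,0,255))
q=np.radians(35);u=np.array([np.cos(q),-np.sin(q)])*34
dr([f(*u,88),f(*-u,88)],(255,255,0))
cv2.imwrite('pics/w1c.png',cv2.resize(b,None,fx=.75,fy=.75))
```

```text
(no output)
```

View pics/w1c.png

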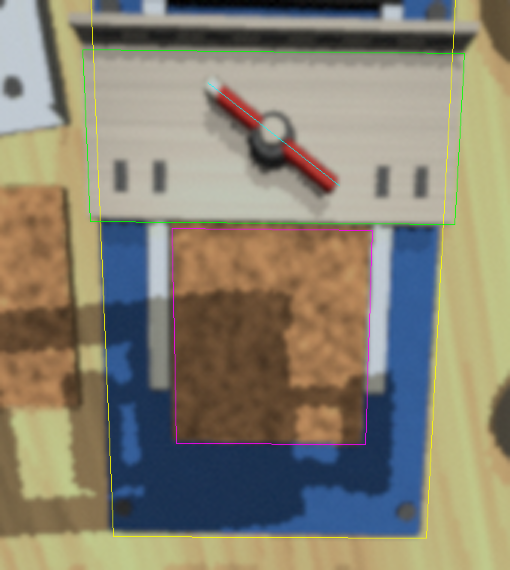

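```bash
cat >> h.py <<'E'
O=np.array([528.6,103.05]);A=np.radians(-13.07);RF=np.array([[np.cos(A),-np.sin(A),0],[np.sin(A),np.cos(A),0],[0,0,1]])
def st(tgt=None):
    o=ctrl.get_obs();r=R(o['orientation']);p=np.array(o['ee_pos']);pf=RF.T@(p-[*O,0])
    print('t',round(o['t'],2),'fix TCP',np.round(pf,1),'yaw err deg',round(np.degrees(np.arctan2(r[1,0],r[0,0])-A),2),'zaxis',np.round(RF.T@r[:,2],3),'F fix',np.round(RF.T@o['ft_force'],1),'w',round(o['width'],1))
    if tgt is not None: print('tool delta',np.round(r.T@RF@(np.array(tgt)-pf),1))
E
python3 -c "
from h import *
st([0,-163,23])"
```

```text
t 4.68 fix TCP [  -2.6 -157.   343.4] yaw err deg 0.41 zaxis [ 0.008  0.011 -1.   ] F fix [ 0.2  0.1 -0.4] w 0.6
tool delta [-1.000e-01  9.500e+00  3.203e+02]
```

```bash
python3 -m handwheel '[[[0,0,0.007],[0,12,20],0],[[0,0,0],[0,0,35],0],[[0,0,0],[0,0,35],0],[[0,0,0],[0,0,35],0],[[0,0,0],[0,0,35],0],[[0,0,0],[0,0,35],0],[[0,0,0],[0,0,35],0],[[0,0,0],[0,0,30],0],[[0,0,0],[0,0,15],0],[[0,0,0],[0,0,0],0]]'
python3 -c "
from h import *
st([0,-163,23])"
```

```text
t: 5.52
ee_pos: [498.3, -61.3, 61.9]
orientation: [-3.112, 0.358, -0.039]
ft_force: [-0.7, 0.2, 0.1]
width: 0.8
t 5.52 fix TCP [   7.7 -166.9   61.9] yaw err deg -0.06 zaxis [ 0.023  0.012 -1.   ] F fix [-0.7  0.   0.1] w 0.8
tool delta [-8.6 -3.4 38.8]
```

```bash
python3 -m handwheel '[[[-0.012,-0.023,0],[-8,0,0],0],[[0,0,0],[0,0,15],0],[[0,0,0],[0,0,15],0],[[0,0,0],[0,0,8],0],[[0,0,0],[0,-3,0],0],[[0,0,0],[0,0,0],0],[[0,0,0],[0,0,0],0],[[0,0,0],[0,0,0],0],[[0,0,0],[0,0,0],0],[[0,0,0],[0,0,0],0]]'
python3 -c "
from h import *
st([0,-145,23])"
```

```text
t: 6.35
ee_pos: [495.1, -56.8, 30.9]
orientation: [3.118, -0.359, 0.008]
ft_force: [0.7, -0.3, -0.5]
width: 0.4
t 6.35 fix TCP [   3.5 -163.3   30.9] yaw err deg -0.07 zaxis [ 0.005 -0.003 -1.   ] F fix [ 0.8 -0.1 -0.5] w 0.4
tool delta [ -3.6 -18.3   7.8]
```

```bash
python3 -m handwheel '[[[0,0,0],[-4,0,5],0],[[0,0,0],[0,0,4],0],[[0,0,0],[0,-5,0],0],[[0,0,0],[0,-5,0],0],[[0,0,0],[0,-5,0],0],[[0,0,0],[0,-4,0],0],[[0,0,0],[0,-4,0],0],[[0,0,0],[0,-4,0],0],[[0,0,0],[0,-4,0],0],[[0,0,0],[0,0,0],0]]'
python3 -c "
from h import *
st([0,-90,23])"
```

```text
t: 7.18
ee_pos: [498.8, -22.5, 21.4]
orientation: [3.117, -0.359, 0.009]
ft_force: [0.6, 0.2, -0.4]
width: 0.8
t 7.18 fix TCP [  -0.6 -129.    21.4] yaw err deg -0.07 zaxis [ 0.006 -0.003 -1.   ] F fix [ 0.5  0.3 -0.4] w 0.8
tool delta [  0.6 -39.   -1.7]
```

```bash
python3 -m handwheel '[[[0,0,0],[0,-4,-1],0],[[0,0,0],[0,-4,0],0],[[0,0,0],[0,-4,0],0],[[0,0,0],[0,-4,0],0],[[0,0,0],[0,-4,0],0],[[0,0,0],[0,-4,0],0],[[0,0,0],[0,-4,0],0],[[0,0,0],[0,-4,0],0],[[0,0,0],[0,-2,0],0],[[0,0,0],[0,0,0],0]]'
python3 - <<'E'
from h import *
st([0,-90,23])
im=ctrl.get_image('scene');cv2.imwrite('pics/s2.png',cv2.resize(im['pixels'][160:280,260:440,::-1],None,fx=4,fy=4,interpolation=cv2.INTER_CUBIC))
im=ctrl.get_image('wrist');save(im,'w2.png')
E
```

```text
t: 8.02
ee_pos: [507.2, 14.5, 22.4]
orientation: [3.117, -0.358, 0.008]
ft_force: [-0.2, -1.1, -0.1]
width: 0.5
t 8.02 fix TCP [ -0.8 -91.1  22.4] yaw err deg -0.04 zaxis [ 0.006 -0.003 -1.   ] F fix [ 0.1 -1.1 -0.1] w 0.5
tool delta [ 0.8 -1.1 -0.6]
```

View pics/s2.png

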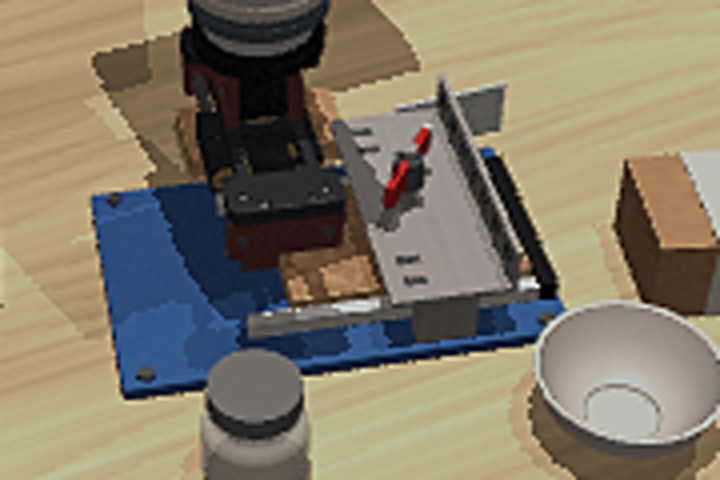

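View pics/w2.png

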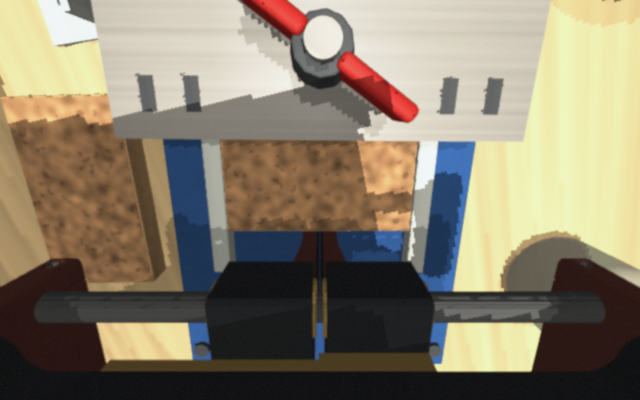

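The board's near edge is at wrist row 231, and in the scene crop its far end shows beside the black stop at (530,265). I measure the gap.

```bash
python3 - <<'E'
from h import *
im=ctrl.get_image('wrist')
for uv in [(226,231),(412,230),(320,231)]: print((RF.T@(pix2w(im,uv,26)-[*O,0])).round(1))
E
python3 -m handwheel '[[[0,0,0],[0,-2,0],0],[[0,0,0],[0,-2,0],0],[[0,0,0],[0,-2,0],0],[[0,0,0],[0,-2,0],0],[[0,0,0],[0,0,0],0],[[0,0,0],[0,0,0],0],[[0,0,0],[0,0,0],0],[[0,0,0],[0,0,0],0],[[0,0,0],[0,0,0],0],[[0,0,0],[0,0,0],0]]'
python3 -c "
from h import *
st([0,-90,23])"
```

```text
[-52.4 -80.8  26. ]
[ 49.7 -80.6  26. ]
[ -0.9 -81.   26. ]
t: 9.0
ee_pos: [506.5, 16.2, 22.5]
orientation: [3.11, -0.357, 0.001]
ft_force: [-0.7, 0.6, 0.8]
width: 0.4
t 9.0 fix TCP [ -1.9 -89.6  22.5] yaw err deg -0.02 zaxis [ 0.002 -0.011 -1.   ] F fix [-0.8  0.5  0.8] w 0.4
tool delta [ 1.9  0.4 -0.5]
```

```bash
python3 -m handwheel '[[[0,0,0],[0,0,0],0],[[0,0,0],[0,0,0],0],[[0,0,0],[0,0,0],0],[[0,0,0],[0,0,0],0],[[0,0,0],[0,0,0],0],[[0,0,0],[0,0,0],0],[[0,0,0],[0,0,0],0],[[0,0,0],[0,-2,0],0],[[0,0,0],[0,-2,0],0],[[0,0,0],[0,-2,0],0]]'
python3 - <<'E'
from h import *
st([0,-90,23])
im=ctrl.get_image('wrist')
save(im,'w3.png')
E
```

```text
t: 9.83
ee_pos: [506.6, 16.8, 22.6]
orientation: [3.104, -0.348, -0.002]
ft_force: [-1.4, -15.6, 2.4]
width: 0.2
t 9.83 fix TCP [ -1.9 -89.   22.6] yaw err deg 0.26 zaxis [ 0.001 -0.019 -1.   ] F fix [  2.2 -15.5   2.4] w 0.2
tool delta [ 1.9  1.  -0.4]
```

View pics/w3.png

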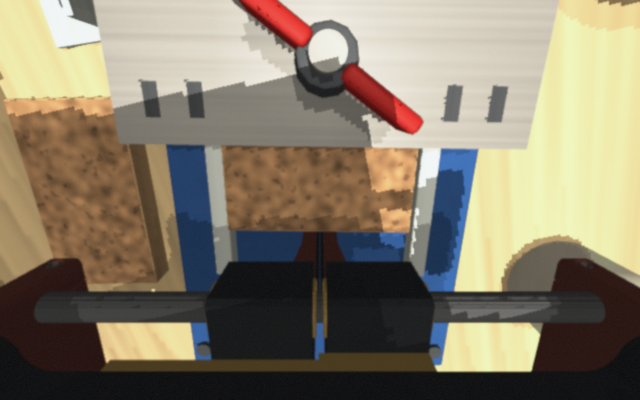

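15 N reaction with no advance, so the board is against the stop. I back off, rise, and go beside the wing.

```bash
python3 -m handwheel '[[[0.019,0,-0.004],[0,10,0],0],[[0,0,0],[0,8,0],0],[[0,0,0],[0,0,-35],0],[[0,0,0],[0,0,-35],0],[[0,0,0],[0,0,-35],0],[[0,0,0],[10,-30,0],0],[[0,0,0],[10,-30,0],0],[[0,0,0],[10,-30,0],0],[[0,0,0],[6,-18,0],0],[[0,0,0],[0,0,0],0]]'
python3 - <<'E'
from h import *
st([35,5,78])
im=ctrl.get_image('wrist')
save(im,'w4.png')
im=ctrl.get_image('top');cv2.imwrite('pics/t4.png',cv2.resize(im['pixels'][130:230,250:400,::-1],None,fx=4,fy=4,interpolation=cv2.INTER_CUBIC))
E
```

```text
t: 10.72
ee_pos: [562.6, 96.8, 132.1]
orientation: [3.12, -0.361, -0.003]
ft_force: [0.2, -0.4, 0.8]
width: -0.2
t 10.72 fix TCP [ 34.5   1.6 132.1] yaw err deg -0.12 zaxis [-0.002 -0.001 -1.   ] F fix [ 0.3 -0.3  0.8] w -0.2
tool delta [ 0.6 -3.5 54.1]
```

View pics/w4.png

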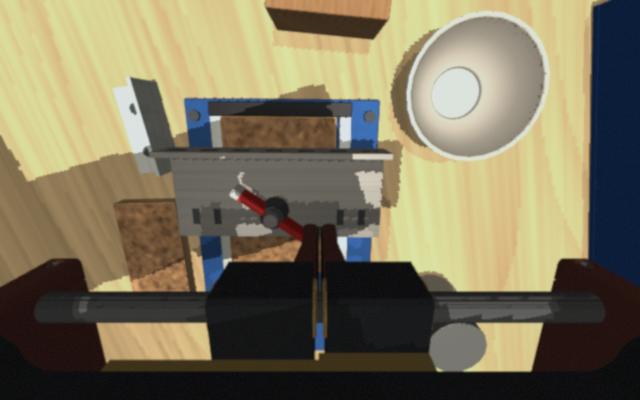

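View pics/t4.png

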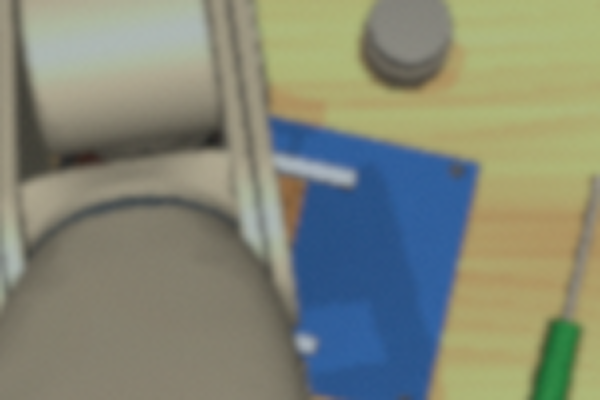

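The wrist view shows the wings (235,192)–(305,237) with the white tip upper left. The board fills up to the black stop at (285,115). I descend beside the near wing.

```bash
python3 -m handwheel '[[[0,0,0],[1,-7,0],0],[[0,0,0],[0,0,0],0],[[0,0,0],[0,0,15],0],[[0,0,0],[0,0,15],0],[[0,0,0],[0,0,10],0],[[0,0,0],[0,0,8],0],[[0,0,0],[0,0,4],0],[[0,0,0],[0,0,0],0],[[0,0,0],[0,0,0],0],[[0,0,0],[0,0,0],0]]'
python3 - <<'E'
from h import *
st([35,5,80])
im=ctrl.get_image('wrist')
save(im,'w5.png')
E
```

```text
t: 11.65
ee_pos: [559.1, 95.7, 76.7]
orientation: [3.115, -0.372, -0.013]
ft_force: [-0.1, 0.9, -0.2]
width: 0.5
t 11.65 fix TCP [31.4 -0.3 76.7] yaw err deg -0.55 zaxis [-0.008 -0.005 -1.   ] F fix [-0.3  0.9 -0.2] w 0.5
tool delta [ 3.5 -5.3 -3.4]
```

View pics/w5.png

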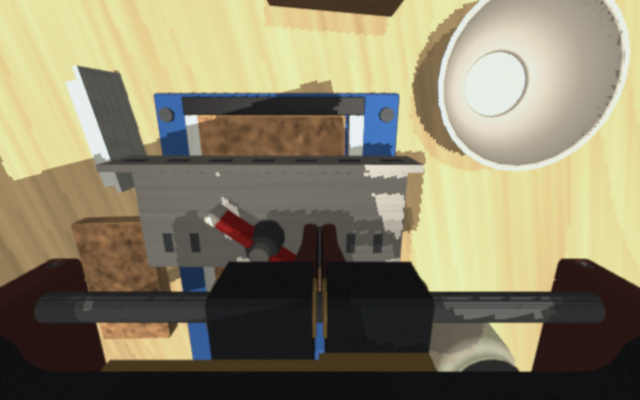

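```bash
python3 -m handwheel '[[[0.005,0.008,-0.009],[-1,4,-2],0],[[0,0,0],[-1,4,0],0],[[0,0,0],[-2,4,0],0],[[0,0,0],[-2,4,0],0],[[0,0,0],[-2,4,0],0],[[0,0,0],[-3,4,0],0],[[0,0,0],[-3,3,0],0],[[0,0,0],[-4,2,0],0],[[0,0,0],[-4,1,0],0],[[0,0,0],[0,0,0],0]]'
python3 - <<'E'
from h import *
st([-2,-31,79])
im=ctrl.get_image('wrist')
save(im,'w6.png')
E
```

```text
t: 12.53
ee_pos: [529.6, 68.6, 81.1]
orientation: [-3.12, 0.357, -0.01]
ft_force: [1.1, -0.6, -0.1]
width: 0.2
t 12.53 fix TCP [  8.8 -33.4  81.1] yaw err deg 0.01 zaxis [ 0.006  0.002 -1.   ] F fix [ 1.2 -0.3 -0.1] w 0.2
tool delta [-10.8  -2.4   2. ]
```

View pics/w6.png

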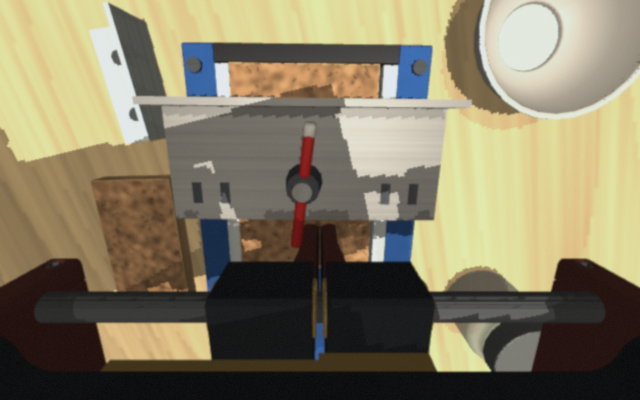

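```bash
python3 -m handwheel '[[[0,0,0],[-4,-1,0],0],[[0,0,0],[-4,-1,0],0],[[0,0,0],[-4,0,0],0],[[0,0,0],[-4,0,0],0],[[0,0,0],[-4,-1,0],0],[[0,0,0],[-4,-2,0],0],[[0,0,0],[-3,-2,0],0],[[0,0,0],[-3,-2,0],0],[[0,0,0],[-2,-3,0],0],[[0,0,0],[-2,-3,0],0]]'
python3 - <<'E'
from h import *
st([-26,-10,79])
im=ctrl.get_image('wrist')
save(im,'w7.png')
E
```

```text
t: 13.42
ee_pos: [496.7, 92.7, 80.7]
orientation: [-3.121, 0.356, -0.009]
ft_force: [0.0, -1.4, -0.2]
width: 0.2
t 13.42 fix TCP [-28.7 -17.3  80.7] yaw err deg 0.07 zaxis [ 0.005  0.001 -1.   ] F fix [ 0.3 -1.4 -0.2] w 0.2
tool delta [ 2.7 -7.3  1.7]
```

View pics/w7.png

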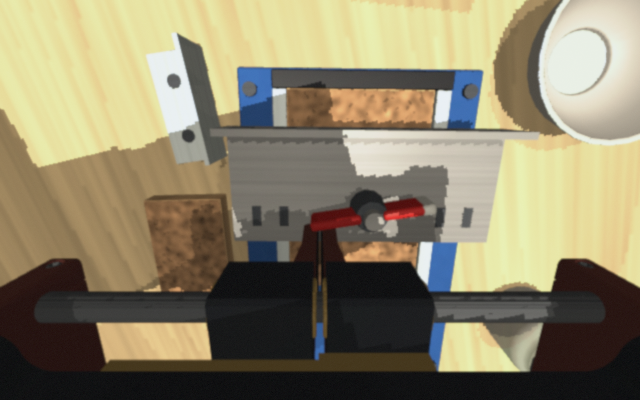

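```bash
python3 -m handwheel '[[[0,0,0],[0,-4,0],0],[[0,0,0],[0,-4,0],0],[[0,0,0],[0,-4,0],0],[[0,0,0],[0,-2,0],0],[[0,0,0],[0,8,0],0],[[0,0,0],[0,0,-15],0],[[0,0,0],[0,0,-25],0],[[0,0,0],[30,-10,0],0],[[0,0,0],[30,-12,0],0],[[0,0,0],[0,0,0],0]]'
python3 - <<'E'
from h import *
st([31,16,79])
im=ctrl.get_image('wrist')
save(im,'w8.png')
E
```

```text
t: 14.3
ee_pos: [560.2, 107.2, 122.0]
orientation: [3.121, -0.353, 0.001]
ft_force: [0.7, -0.4, 0.3]
width: 0.4
t 14.3 fix TCP [ 29.8  11.2 122. ] yaw err deg 0.16 zaxis [ 0.001 -0.    -1.   ] F fix [ 0.8 -0.3  0.3] w 0.4
tool delta [ 1.2 -4.8 43. ]
```

View pics/w8.png

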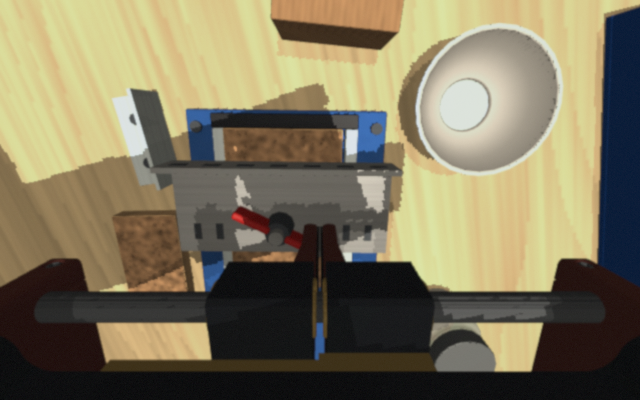

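Run:
```python
from h import *
im=ctrl.get_image('wrist')
for uv in [(236,213),(280,226),(300,246)]: print((RF.T@(pix2w(im,uv,86)-[*O,0])).round(1))
```

```text
[-30.2  16.9  86. ]
[-0.6  7.5 86. ]
[12.9 -7.5 86. ]
```

```bash
python3 -m handwheel '[[[0,0,0],[4,-2,0],0],[[0,0,0],[0,0,10],0],[[0,0,0],[0,0,10],0],[[0,0,0],[0,0,10],0],[[0,0,0],[0,0,8],0],[[0,0,0],[0,0,4],0],[[0,0,0],[0,0,0],0],[[0,0,0],[0,0,0],0],[[0,0,0],[0,0,0],0],[[0,0,0],[0,0,0],0]]'
python3 - <<'E'
from h import *
st([31,0,79])
E
```

```text
t: 15.23
ee_pos: [553.4, 106.6, 71.0]
orientation: [3.118, -0.353, -0.02]
ft_force: [0.2, 0.6, -0.5]
width: 0.2
t 15.23 fix TCP [23.3  9.1 71. ] yaw err deg 0.17 zaxis [-0.012 -0.005 -1.   ] F fix [ 0.   0.6 -0.5] w 0.2
tool delta [ 7.5  9.1 -8. ]
```

```bash
python3 -m handwheel '[[[0.005,0.012,0.003],[7,0,-7],0],[[0,0,0],[1,4,0],0],[[0,0,0],[0,4,0],0],[[0,0,0],[-1,4,0],0],[[0,0,0],[-1,4,0],0],[[0,0,0],[-2,4,0],0],[[0,0,0],[-2,4,0],0],[[0,0,0],[-2,4,0],0],[[0,0,0],[-3,4,0],0],[[0,0,0],[-3,3,0],0]]'
python3 - <<'E'
from h import *
st([-2,-31,79])
im=ctrl.get_image('wrist')
save(im,'w9.png')
E
```

```text
t: 16.07
ee_pos: [539.8, 70.4, 80.2]
orientation: [-3.12, 0.358, -0.007]
ft_force: [0.3, 0.1, 0.2]
width: 0.1
t 16.07 fix TCP [ 18.3 -29.2  80.2] yaw err deg -0.04 zaxis [ 0.004  0.002 -1.   ] F fix [0.2 0.2 0.2] w 0.1
tool delta [-20.3   1.8   1.2]
```

View pics/w9.png

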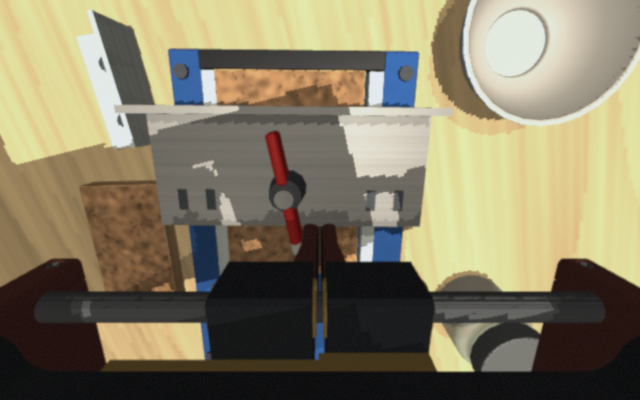

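```bash
python3 -m handwheel '[[[0,0,0],[-4,1,2],0],[[0,0,0],[-4,0,0],0],[[0,0,0],[-4,0,0],0],[[0,0,0],[-4,0,0],0],[[0,0,0],[-4,0,0],0],[[0,0,0],[-4,-1,0],0],[[0,0,0],[-4,-1,0],0],[[0,0,0],[-4,-2,0],0],[[0,0,0],[-4,-2,0],0],[[0,0,0],[-3,-3,0],0]]'
python3 - <<'E'
from h import *
st([-27,-16,79])
E
```

```text
t: 16.95
ee_pos: [499.0, 87.6, 77.8]
orientation: [-3.121, 0.359, -0.006]
ft_force: [0.6, -1.2, 0.2]
width: 0.7
t 16.95 fix TCP [-25.3 -21.7  77.8] yaw err deg -0.04 zaxis [ 0.004  0.001 -1.   ] F fix [ 0.9 -1.   0.2] w 0.7
tool delta [-1.7 -5.7 -1.2]
```

```bash
python3 -m handwheel '[[[0,0,0],[-1,-4,0],0],[[0,0,0],[-1,-4,0],0],[[0,0,0],[0,-4,0],0],[[0,0,0],[0,-4,0],0],[[0,0,0],[0,-2,0],0],[[0,0,0],[0,8,0],0],[[0,0,0],[0,0,-15],0],[[0,0,0],[0,0,-25],0],[[0,0,0],[30,-10,0],0],[[0,0,0],[30,-12,0],0]]'
python3 - <<'E'
from h import *
st([34,12,79])
im=ctrl.get_image('wrist')
save(im,'w10.png')
E
```

```text
t: 17.78
ee_pos: [554.5, 106.4, 117.1]
orientation: [3.119, -0.354, -0.015]
ft_force: [-0.7, -0.7, 1.2]
width: 0.4
t 17.78 fix TCP [ 24.5   9.2 117.1] yaw err deg 0.11 zaxis [-0.009 -0.004 -1.   ] F fix [-0.5 -0.8  1.2] w 0.4
tool delta [ 9.9 -3.  38. ]
```

View pics/w10.png

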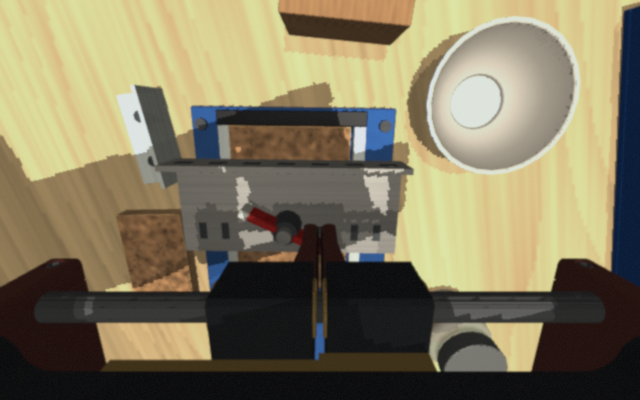

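```bash
python3 -m handwheel '[[[0.004,0.009,0],[10,-3,0],0],[[0,0,0],[0,0,0],0],[[0,0,0],[0,0,8],0],[[0,0,0],[0,0,8],0],[[0,0,0],[0,0,8],0],[[0,0,0],[0,0,5],0],[[0,0,0],[0,0,3],0],[[0,0,0],[0,0,0],0],[[0,0,0],[0,0,0],0],[[0,0,0],[0,0,0],0]]'
python3 - <<'E'
from h import *
st([32,0,78])
im=ctrl.get_image('wrist')
save(im,'w11.png')
E
```

```text
t: 18.67
ee_pos: [569.1, 106.4, 80.3]
orientation: [-3.12, 0.357, -0.002]
ft_force: [-0.7, -0.1, -0.0]
width: 0.3
t 18.67 fix TCP [38.7 12.5 80.3] yaw err deg 0.03 zaxis [ 0.001  0.001 -1.   ] F fix [-0.7 -0.3 -0. ] w 0.3
tool delta [-6.7 12.5  2.2]
```

View pics/w11.png

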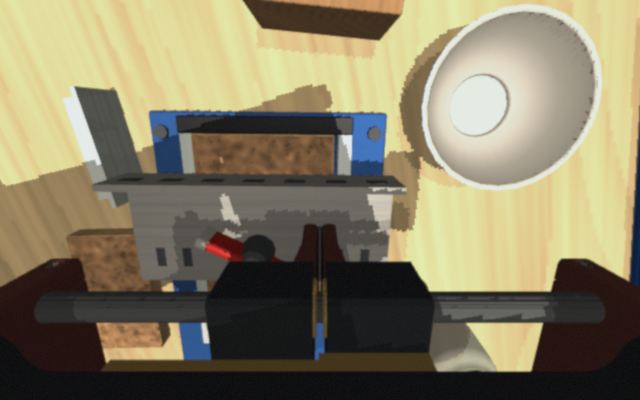

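Good and clear. Final stroke, gently.

```bash
python3 -m handwheel '[[[0,0,0],[-3,4,2],0],[[0,0,0],[-2,4,0],0],[[0,0,0],[-1,4,0],0],[[0,0,0],[-1,4,0],0],[[0,0,0],[-2,4,0],0],[[0,0,0],[-2,4,0],0],[[0,0,0],[-2,4,0],0],[[0,0,0],[-3,4,0],0],[[0,0,0],[-3,4,0],0],[[0,0,0],[-3,3,0],0]]'
python3 -c "
from h import *
st([-2,-31,78])"
python3 -m handwheel '[[[0,0,0],[-4,1,0],0],[[0,0,0],[-4,0,0],0],[[0,0,0],[-4,0,0],0],[[0,0,0],[-4,0,0],0],[[0,0,0],[-4,0,0],0],[[0,0,0],[-4,0,0],0],[[0,0,0],[-4,-1,0],0],[[0,0,0],[-3,-1,0],0],[[0,0,0],[-3,-2,0],0],[[0,0,0],[-3,-2,0],0]]'
python3 - <<'E'
from h import *
st([-27,-16,78])
im=ctrl.get_image('wrist')
save(im,'w12.png')
E
```

```text
t: 19.55
ee_pos: [539.0, 70.7, 80.2]
orientation: [-3.118, 0.356, -0.013]
ft_force: [1.3, 1.2, 0.3]
width: 0.1
t 19.55 fix TCP [ 17.4 -29.2  80.2] yaw err deg 0.03 zaxis [ 0.008  0.004 -1.   ] F fix [1.  1.4 0.3] w 0.1
tool delta [-19.4   1.8   2. ]
t: 20.38
ee_pos: [500.1, 84.0, 80.0]
orientation: [-3.119, 0.357, -0.014]
ft_force: [-0.0, -1.1, 0.6]
width: 0.4
t 20.38 fix TCP [-23.5 -25.   80. ] yaw err deg 0.02 zaxis [ 0.008  0.004 -1.   ] F fix [ 0.2 -1.1  0.6] w 0.4
tool delta [-3.5 -9.   2. ]
```

View pics/w12.png

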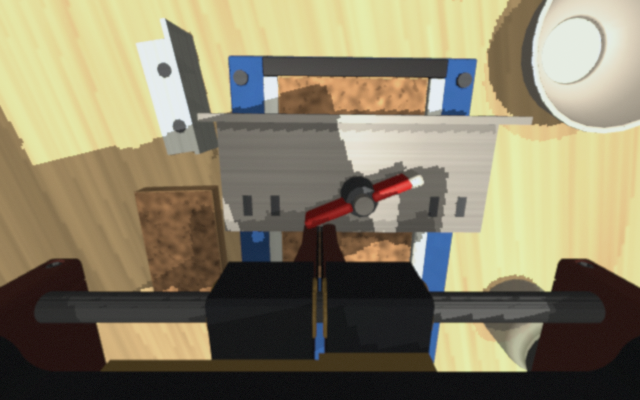

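Wing is at about -160° (tips (308,222), (422,180)). I go slowly for the last 20°.

```bash
python3 -m handwheel '[[[0,0,0],[-1,-2,0],0],[[0,0,0],[-1,-2,0],0],[[0,0,0],[0,-2,0],0],[[0,0,0],[0,-2,0],0],[[0,0,0],[0,-1,0],0],[[0,0,0],[0,-1,0],0],[[0,0,0],[0,-1,0],0],[[0,0,0],[0,-1,0],0],[[0,0,0],[0,-1,0],0],[[0,0,0],[0,-1,0],0]]'
python3 - <<'E'
from h import *
st([-27,-13,78])
im=ctrl.get_image('wrist')
save(im,'w13.png')
E
```

```text
t: 21.27
ee_pos: [497.9, 98.4, 79.2]
orientation: [3.12, -0.354, 0.003]
ft_force: [-1.4, -10.5, 3.4]
width: 0.3
t 21.27 fix TCP [-28.8 -11.4  79.2] yaw err deg 0.14 zaxis [ 0.002 -0.001 -1.   ] F fix [  1.1 -10.6   3.4] w 0.3
tool delta [1.8 1.6 1.2]
```

View pics/w13.png

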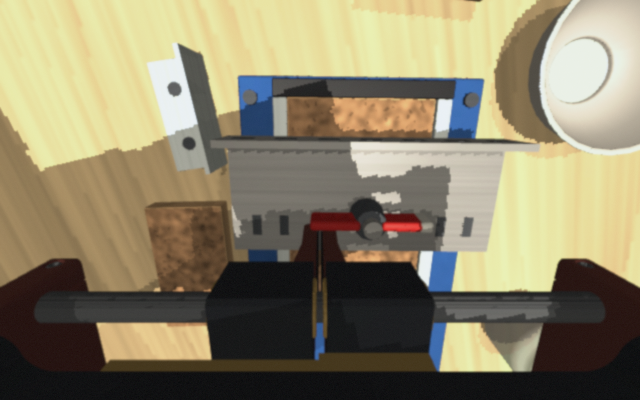

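Wings lie along the fixture's x, with 10.6 N reaction, so the screw is at its stop. I back off, rise and look.

```bash
python3 -m handwheel '[[[0,0,0],[0,4,0],0],[[0,0,0],[0,8,0],0],[[0,0,0],[0,0,-20],0],[[0,0,0],[0,0,-30],0],[[0,0,0],[0,0,-35],0],[[0,0,0],[0,0,-35],0],[[0,0,0],[0,30,-30],0],[[0,0,0],[0,38,0],0],[[0,0,0],[0,38,0],0],[[0,0,0],[0,0,0],0]]'
python3 - <<'E'
from h import *
st()
im=ctrl.get_image('wrist')
b=cv2.resize(im['pixels'][0:220,180:460,::-1],None,fx=2.7,fy=2.7,interpolation=cv2.INTER_CUBIC)
def f(x,y,z): return RF@np.array([x,y,z])+[*O,0]
def dr(poly,col):
    p=proj(im,poly);p=((p-[180,0]+.5)*2.7-.5).round().astype(int);cv2.polylines(b,[p.reshape(-1,1,2)],True,col,1)
dr([f(34,0,82),f(-34,0,82)],(255,255,0)); dr([f(50,-80,26),f(50,70,26),f(-50,70,26),f(-50,-80,26)],(255,0,255))
cv2.imwrite('pics/w14.png',b)
im=ctrl.get_image('scene');cv2.imwrite('pics/s14.png',cv2.resize(im['pixels'][150:300,240:470,::-1],None,fx=3.4,fy=3.4,interpolation=cv2.INTER_CUBIC))
for q in ['jar','bowl','carton','driver','bracket','offcut','wing_hub','board_center']: print(q,[(np.round(tow(im,r['position'])),round(r['score'],2)) for r in ctrl.spot_point(im,q)[:2]])
E
```

```text
t: 22.15
ee_pos: [472.0, -20.5, 235.5]
orientation: [3.122, -0.348, 0.011]
ft_force: [0.3, 0.0, -0.1]
width: 0.4
t 22.15 fix TCP [ -27.2 -133.2  235.5] yaw err deg 0.34 zaxis [ 0.007  0.    -1.   ] F fix [ 0.3  0.1 -0.1] w 0.4
jar [(array([651., -51.,  -1.]), 0.84)]
bowl [(array([702., 153.,  -4.]), 0.75)]
carton [(array([613., 276.,   1.]), 0.78)]
driver [(array([ 467., -156.,    1.]), 0.69)]
bracket [(array([548., 171.,  15.]), 0.75), (array([419., 193.,   2.]), 0.64)]
offcut [(array([385.,  72.,  -1.]), 0.89)]
wing_hub [(array([532., 104.,  76.]), 0.46)]
board_center [(array([ 258., -234.,    9.]), 0.95), (array([530.,  97.,  21.]), 0.55)]
```

View pics/w14.png

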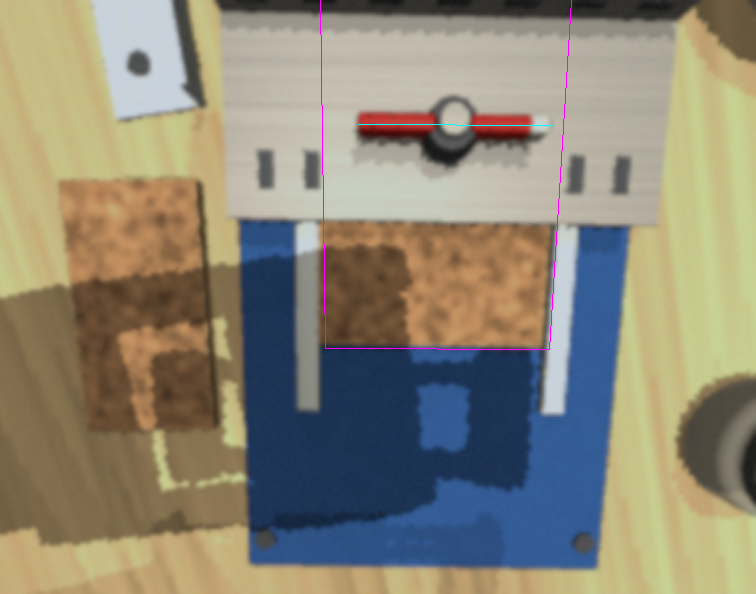

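View pics/s14.png

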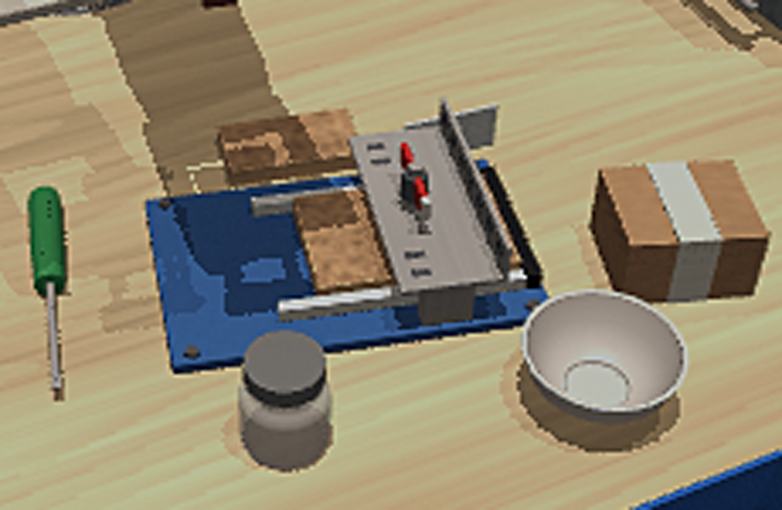

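The overlay matches: the board's near edge sits on the predicted y=-80 line (crop row 348). The wings lie along x (crop row 125), with the white tip at +x as expected for the end of travel. The bystanders look unmoved, so I hand in.

```bash
python3 -c "
from workcell import ctrl
print(ctrl.close_job())"
```

```text
the job is handed in; nothing more can be done
None
```

The board is against the black end stop and the wing screw is turned down to its stop. I handed the job in at about 22 s with the arm clear of everything. The hand-in reports no verdict.

- **Board:** I pushed it with closed fingertips until it gave 15 N of reaction without moving further. Afterwards its near edge measured about y = -80 mm, which is the at-the-stop position.
- **Screw:** I turned it about 505° clockwise in three fingertip strokes on the open side, the last one ending slowly against the hard stop at about 10.6 N. In the final picture the wings lie along the fixture's x axis, with the white tip at +x as expected. The network put the hub at about 76 mm, against 73 mm expected, which is within its 4 mm accuracy.
- **Rubber foot:** I did not see it directly. That it presses the board follows from the screw being at its stop.
- **Bystanders:** They look unmoved in the last pictures. The network's first guess for the bracket landed on the end stop, and its second matched the bracket's place. Its top hit for the board was the orange look-alike, which I left alone.
- **Motion:** The arm drifted sideways by up to 10 mm on some descents. I corrected this each time, and the force read about zero afterwards.

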